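# Hang the tape shelf on the slotted upright

## Robot

A 6-joint arm with a two-finger parallel gripper is mounted at the origin on the work surface. World frame = base frame: x ahead of the robot, y to its left, z up, the work surface at z = 0. Lengths are in m, angles in rad, forces in N, time in s.
With the tool pointing down it reaches from about 0.375 to 0.9 m from the base axis. Payload 3.1 kg.
Tool frame: the origin (TCP) lies between the finger pads; the fingertips stand 17 mm ahead of it and the grasp point (between the pads) lies 2 mm behind it (robot.nose_length is the distance from the TCP to the fingertips, in m); z points along the fingers, y is the line along which they close (so a half turn about z gives the same grasp; the last joint's range is limited). The gripper opens to 87 mm and grips with 3 to 60 N. Pads are 19 mm wide; open, the fingers measure 117 mm over their backs; the gripper's body (75 mm by 190 mm) begins 51 mm behind the grasp point.
Start: joints at [-1.407, 0.527, 1.433, -0, 1.181, -0.178], TCP at [0.21, -0.589, 0.205] pointing down, gripper open.
Joint ranges: [-3.08, 3.08], [-0.75, 2.2], [0.22, 2.44], [-1.43, 4.57], [0, 2.65], [-2.85, 2.85]. Speed limits (rad/s): [2.79, 2.79, 3.14, 3.14, 3.14, 3.14].

## Interface

Orientations are given as a unit quaternion [x, y, z, w].
In Python, from rig import robot, cams gives the robot as it stands.
- The arm moves only by the shell command python3 -m pendant 'ROWS' [FORCE]. ROWS is JSON, a list of rows, each an object with "jaw": the opening, from 0 (shut) to 1 (fully open); "linear": the shift along the tool's x, y, z in cm, a list of three; "twist": the turn about the tool's z in degrees. A call has 1 to 12 rows; each row shifts and turns the commanded pose from where the row before left it, along the tool's axes as they then stand; what a row does not reach is not made up. A row lasts 1/12 s, in which the tool goes at most 41.7 mm and 7.16 degrees, less where a joint would pass 70% of its speed; a pose out of reach is approached as far as the arm can. A call is refused whole if a number of a shift passes 4.17 or a number of a turn 7.16, either way. A call with a gripper value outside its range is refused whole. The fingers move at their own pace and stop on an object; FORCE is the grip in N (left out, the last holds). Time passes only in rows, so rows that do not move let the fingers close. It gives the time, the measured TCP pose, the force, the opening and the grip force at its end, in the units of the state.
- robot.get_obs(): the state, without advancing time (a new reading comes with each control period).
- cams.camera(name): name is "scene" or "side" or "wrist"; returns a dict with "color" (480x640x3 uint8, blue, green, red), "depth" (480x640 float32, m along the optical axis (not along the pixel's ray), 0 where there is no reading), "fov_y" (degrees; the focal length in pixels is half the picture's height over the tangent of half this angle, whatever the lens; pixels are square), "cx", "cy" (the principal point, pixels), "view" (4x4, takes a point from world to camera coordinates). Camera axes: x right, y down, z forward; pixel columns grow to the right and rows downward; lengths in m; the calibration is good to about 2 mm. The wrist camera is an equidistant fisheye: a pixel r from the principal point sees the ray r / f radians off the axis. A picture is of the moment at which its call begins.
- robot.hand_in(): hands the job in; it is judged then, once.
The state is a dict: "time": time; "q": joint angles; "joint_velocities": joint speeds; "joint_torque": joint torques, N m; "position": TCP position; "tool_rot": TCP orientation; "ft_force": force on the tool from outside, world axes, zero at the start; "moment": the same for the moment, N m; "grip_width": finger opening in m; "grip_force": force on a finger pad.
Only numpy, scipy, OpenCV 4.12 (cv2) and the standard library are available. Lean on these libraries where they do the work, as an engineer would, in place of code of your own. Each camera call takes 0.05 s, during which the arm holds its last target. There are 200 camera calls.

## Task

Pick up the little aluminium tape shelf, hook both its claws into the slots of the steel upright, and press it down on its sprung rest until the brass catch snaps out over it; then let go and leave it hanging there, level and locked. Work by feel and gently: never push it against the upright harder than about 40 N, and leave the jar, stapler, tape and tin where they are.

Things in the scene. Friction and masses are not known exactly. Their poses are not given: they have to be found in the camera images.
- upright: Dark steel post on a 150 x 130 x 8 mm foot, two cheeks 125 mm high, set 6 mm back, with a bright slotted steel strip (42 wide, 4 thick) between them. Origin on the table under the centre line of the strip's front face; z up; the face looks along -x, claws enter along +x. The strip was set by hand anywhere in a 34 mm range of height that no pose tells; it stays put under the forces of the job.
- strip_mid (a point): On the strip's face and centre line, fixed to the post at height 61 mm. Z below means the height of the shelf's underside when just locked: 44 to 78 mm, differing each time, to be felt. Two slots on the centre line, 11 mm wide, 24 high, 30 deep: from Z+9 to Z+33 and Z+41.5 to Z+65.5 mm. Strip top Z+95. The claws enter only with the underside at Z+7.5 to Z+11.5; hard stop at Z-2.5.
- rest (a joint): Sprung rest: aluminium step 30 mm wide standing 100 mm out of the face below the slots, top at Z+4 mm when free; touching it with the shelf's underside tells the height. Value: how far it is pressed straight down, m, 0 free, at most 0.012. It pushes back with 4.8 N at first and 1.2 N more per mm. With the shelf locked it stays at about 0.004.
- catch (a joint): Brass sprung catch above the slots on the centre line, 7 mm wide, 9 high, underside at Z+70 mm, standing 6 mm out of the face. Value: how far it is pushed straight in, m, 0 out, at most 0.011; takes 0.5 to 2 N. The spine pushes it in as the claws enter; once the shelf's underside is down to Z it springs out over the spine's top and holds the shelf down on the rest.
- bracket: Tape shelf, aluminium, 0.2 to 0.33 kg, standing on its tray. Origin at the tray's underside on the centre line, in the plane of the spine's back; z up, claws to +x, tray to -x. Tray 127 x 60 x 5 mm (x -130 to -3), 18 mm lip at its end. Spine 12 thick, 16 wide, 70 high. Rib along the middle, 12 thick, x -90 to -12, top at z 60. Fully hooked in: x, y and yaw equal the upright's.
- claws (a point): Middle of the tip of the lower claw's neck: x 12.5, y 0, z 16.5 mm of the bracket. Two claws, 4 mm thick (y), reach 12.5 mm behind the spine at z 1.5 to 21.5 and 34 to 54 mm; each is a 10 mm high neck with a lip hanging 10 mm below it, 7.5 mm gap between spine and lip.
- bracket_grip (a point): Point in the rib to grip from above, fingers closing along the bracket's y (12 mm thick): at x -55, y 0, z 42 mm of the bracket, 18 mm below the rib's top and 37 mm above the tray.
- jar: Bystander: grey jar, 84 mm across, 110 mm high, on the wooden turntable (220 mm across, 22 mm high). Origin at its underside.
- stapler: Bystander: yellow plastic stapler, 130 x 36 x 49 mm, lying along its x. Origin at its underside.
- tape: Bystander: roll of clear tape lying flat, 96 mm across, 48 mm high. Origin at its underside.
- tin: Bystander: closed aluminium tin, 94 mm across, 60 mm high. Origin at its underside.

How it is judged:
On the way:
1. both claws are in the slots, the spine on the strip's face with the catch pushed in, the shelf not yet pressed down (x of bracket in the frame of upright between -0.005 and 0.005 m and y of bracket in the frame of upright between -0.006 and 0.006 m and value of joint catch above 0.004 m and value of joint rest below 0.002 m), for 0.05 s.
At the end, for the whole second after the job is handed in: The shelf hangs locked and at rest: the back of its spine within 5 mm of the strip's face and within 6 mm of its centre line, level within 4 degrees and square within 6 degrees, the catch standing out over the spine (within 2 mm of fully out), and the sprung rest still held down by more than 2.5 mm (x of bracket in the frame of upright between -0.005 and 0.005 m and y of bracket in the frame of upright between -0.006 and 0.006 m and value of joint catch below 0.002 m and value of joint rest above 0.0025 m and angle between bracket's own z axis and vertical below 0.07 rad and angle between the x axis of bracket and the x axis of upright, either way round below 0.1 rad and linear speed of bracket below 0.02 m/s); the robot touches nothing.
It fails at once if the shelf is pushed against the upright (strip, rest and catch included) with more than 40 N (contact force between bracket and upright above 40 N).
It fails at once if the jar, stapler, tape or tin is moved more than 30 mm (distance of any of jar, stapler, tape, tin from where it was at the start of the episode above 0.03 m).
It also fails if it takes over 51 s, if anything falls off the work surface, if the arm or the gripper's body presses on something with over 40 N, if the wrist force passes 120 N, or if a joint passes its speed limit or range.

## Working session

There is one attempt and no reset: what is moved stays moved. The work goes in short steps, Python scripts to look and compute and a shell command to move; the robot and the scene stay as the last step left them, time stands still between calls to the robot, and variables do not carry over. Pictures are saved under pics/ and viewed, at most 10 in all, crops included, and the job is handed in when it is done.

```bash
mkdir -p pics; ls; cat > h.py <<'E'
import numpy as np, cv2
from rig import robot, cams
def shot(n):
    c=cams.camera(n); np.savez(f'{n}.npz',**c); return c
def load(n): return dict(np.load(f'{n}.npz'))
def cloud(c):
    h,w=c['depth'].shape; f=h/2/np.tan(np.radians(float(c['fov_y']))/2)
    v,u=np.mgrid[:h,:w]; d=c['depth']
    P=np.stack([(u-c['cx'])/f*d,(v-c['cy'])/f*d,d,np.ones_like(d)],-1)
    W=P@np.linalg.inv(c['view']).T
    W=W[...,:3]; W[d==0]=np.nan; return W
E
python3 - <<'E'
from h import *
for n in ('scene','side'):
    c=shot(n); cv2.imwrite(f'pics/{n}0.png',c['color'])
    print(n,c['fov_y'],np.linalg.inv(c['view']).round(3).tolist())
print(robot.get_obs())
E
```

```text
pics
scene 46.867109527787434 [[0.349, 0.626, -0.697, 1.399], [0.937, -0.239, 0.254, -0.353], [-0.007, -0.742, -0.67, 0.866], [0.0, 0.0, 0.0, 1.0]]
side 48.588399376610866 [[-0.891, -0.322, 0.321, 0.21], [-0.455, 0.609, -0.65, 0.717], [0.013, -0.725, -0.689, 0.865], [0.0, 0.0, 0.0, 1.0]]
{'time': 0.1, 'q': array([-1.40752269e+00,  5.28374149e-01,  1.43377005e+00, -9.66242650e-06,
        1.18140434e+00, -1.78505497e-01]), 'joint_velocities': array([-0.00154606, -0.00218663, -0.00410608,  0.0004769 , -0.00021155,
        0.00067819]), 'joint_torque': array([-1.47489322e-03, -4.40988600e+01, -1.77149802e+01,  6.35368377e-02,
        5.34248224e-02, -3.51659787e-05]), 'position': array([ 0.20938474, -0.5881476 ,  0.20417025]), 'tool_rot': array([ 9.85433094e-01,  1.70060756e-01,  2.98023238e-06, -9.77946395e-04]), 'ft_force': array([-0.10694362,  0.06109284,  0.12601769]), 'moment': array([-0.00822429, -0.02547209,  0.01312834]), 'grip_force': 0.0, 'grip_width': 0.08683288841380711}
```

View pics/scene0.png

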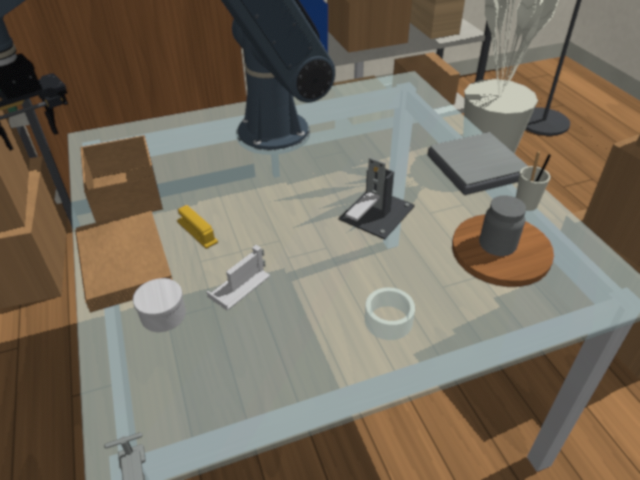

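View pics/side0.png

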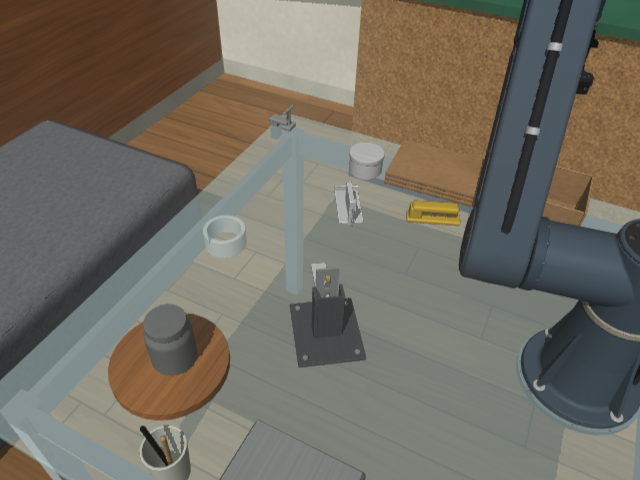

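Scene: the shelf is at about (240,278) with its claws toward (262,258). The upright's foot is at about (377,213), with the rest pointing to lower left at (358,208). Side: the shelf is at (350,205) and the upright at (328,310). I'll measure both with the depth cloud and crops.

```bash
python3 - <<'E'
from h import *
S=load('scene'); D=load('side')
a=cv2.resize(S['color'][235:315,195:285],None,fx=4.4,fy=4.4,interpolation=cv2.INTER_CUBIC)
b=cv2.resize(S['color'][150:240,330:420],None,fx=4.4,fy=4.4,interpolation=cv2.INTER_CUBIC)
h=min(a.shape[0],b.shape[0]); cv2.imwrite('pics/c1.png',np.hstack([a[:h],b[:h]]))
a=cv2.resize(D['color'][175:235,320:380],None,fx=6,fy=6,interpolation=cv2.INTER_CUBIC)
b=cv2.resize(D['color'][255:375,280:375],None,fx=4,fy=4,interpolation=cv2.INTER_CUBIC)
im=np.zeros((480,740,3),np.uint8); im[:360,:360]=a; im[:480,360:740]=b; cv2.imwrite('pics/c2.png',im)
for c,n,bb in ((S,'scene',[(235,315,200,280),(150,240,330,420)]),(D,'side',[(175,235,325,375),(255,375,280,375)])):
    W=cloud(c)
    for r0,r1,c0,c1 in bb:
        p=W[r0:r1,c0:c1].reshape(-1,3); p=p[(p[:,2]>0.004)&(p[:,2]<.2)]
        print(n,len(p),np.nanmin(p,0).round(3),np.nanmax(p,0).round(3),np.isnan(W[r0:r1,c0:c1,0]).sum())
        for z0,z1 in ((.004,.012),(.012,.03),(.03,.05),(.05,.07),(.07,.1),(.1,.15)):
            q=p[(p[:,2]>z0)&(p[:,2]<z1)]
            if len(q)>5:
                r=cv2.minAreaRect((q[:,:2]*1000).astype(np.float32)); print(z0,len(q),q.mean(0).round(4),np.round(r[0],1),np.round(r[1],1),round(r[2],1))
E
```

```text
scene 2415 [ 0.413 -0.335  0.004] [ 0.683 -0.122  0.075] 27
0.004 1325 [ 0.5675 -0.2435  0.0064] [ 540.6 -239.3] [181.1 247. ] 73.0
0.012 434 [ 0.5447 -0.2555  0.0199] [ 520.7 -280.5] [185.5 145.9] 35.9
0.03 291 [ 0.5619 -0.2305  0.0398] [ 503.8 -231.4] [181.   98.3] 8.7
0.05 333 [ 0.5718 -0.2259  0.0593] [ 567.4 -221.5] [ 18.5 101.7] 30.8
0.07 32 [ 0.5507 -0.1933  0.072 ] [ 551.4 -192.6] [16.6 13.9] 16.3
scene 3578 [ 0.173 -0.005  0.004] [0.585 0.354 0.17 ] 42
0.004 1899 [0.4409 0.1393 0.0078] [383.2 170.5] [250.1 375.1] 69.1
0.012 208 [0.489  0.1325 0.0149] [467.4 129.8] [126.6 149.1] 33.5
0.03 92 [0.4816 0.1347 0.0409] [475.5 137.1] [30.2 43.3] 25.3
0.05 136 [0.4819 0.1241 0.0613] [491.3  88. ] [ 56.3 138.1] 35.0
0.07 677 [0.4931 0.0905 0.0795] [489.5  87. ] [ 56.6 143.7] 32.3
0.1 428 [0.4733 0.1236 0.1217] [463.5 125.8] [59.1 46.4] 35.1
side 825 [ 0.509 -0.383  0.004] [ 0.636 -0.139  0.073] 11
0.004 448 [ 0.5787 -0.2511  0.0061] [ 574.2 -259.7] [106.2 224.5] 21.0
0.012 140 [ 0.5786 -0.2636  0.0178] [ 591.8 -273.1] [ 83.2 207.6] 7.8
0.03 69 [ 0.5581 -0.2042  0.0398] [ 563.4 -218.4] [ 15.7 100.3] 30.4
0.05 157 [ 0.5631 -0.2162  0.0597] [ 565.7 -220.9] [ 15.9 103.8] 30.8
0.07 11 [ 0.5482 -0.1903  0.0712] [ 549.9 -191.5] [12.9 13.9] 13.5
side 5105 [ 0.366 -0.051  0.004] [0.602 0.241 0.168] 48
0.004 2975 [0.4529 0.1462 0.0079] [481.3  77.8] [191.3 303.1] 27.5
0.012 198 [0.4521 0.1432 0.0202] [460.7 134.4] [113.9 134.2] 34.7
0.03 192 [0.4528 0.145  0.0401] [454.2 145.5] [60.  23.1] 12.3
0.05 216 [0.4541 0.1421 0.0601] [496.9 108.6] [ 54.3 137.7] 53.9
0.07 574 [0.4729 0.1132 0.0826] [491.   90.4] [ 56.2 142.9] 37.5
0.1 775 [0.4603 0.1298 0.1207] [460.3 129.1] [56.9 42.2] 33.0
```

View pics/c1.png

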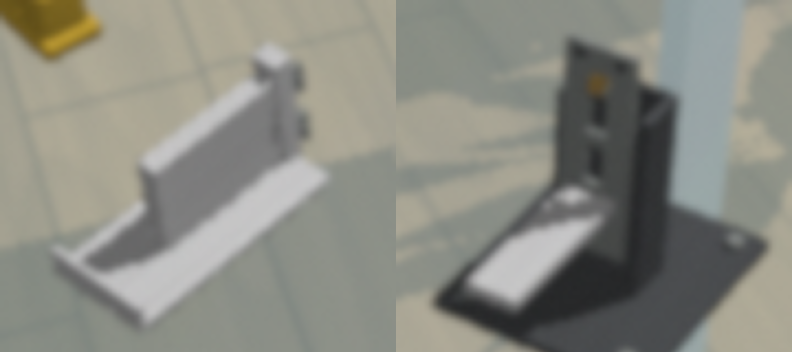

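View pics/c2.png

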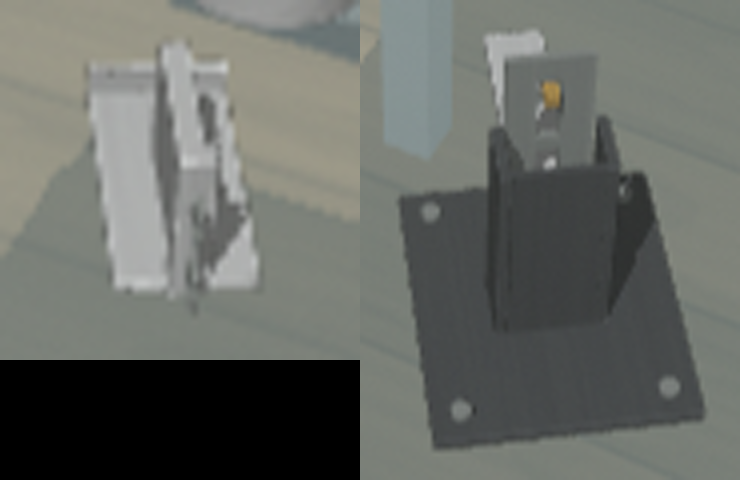

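c1: the left half shows the rib and tray, with the spine and claws at upper right. The right half shows the grey strip with the brass catch at (597,83) and the bright rest below it, facing lower left. c2 agrees with this. Next I'll fit the poses properly.

```bash
cat > fit.py <<'E'
from h import *
from scipy.optimize import minimize
def box(c,r0,r1,c0,c1):
    W=cloud(c)[r0:r1,c0:c1].reshape(-1,3); k=c['color'][r0:r1,c0:c1].reshape(-1,3).astype(int)
    return W,k
def pca(q):
    m=np.median(q,0); u,s,v=np.linalg.svd(q-m); return m,v,s/np.sqrt(len(q))
if __name__=='__main__':
  for n,b1,b2 in (('scene',(235,315,200,280),(150,240,330,420)),('side',(175,235,325,375),(255,375,280,375))):
    c=load(n)
    W,k=box(c,*b1)
    q=W[(W[:,2]>.056)&(W[:,2]<.064)&(k.min(1)>110)]
    for _ in range(3):
        r=cv2.fitLine((q[:,:2]*1000).astype(np.float32),cv2.DIST_HUBER,0,.01,.01).ravel()
        d=(q[:,:2]*1000-r[2:])@np.array([-r[1],r[0]]); q=q[abs(d)<8]
    t=(q[:,:2]*1000-r[2:])@r[:2]
    print(n,'rib yaw',np.degrees(np.arctan2(r[1],r[0])),r[2:],'ext',np.percentile(t,[1,99]).round(1),[ (r[2:]+r[:2]*x).round(1) for x in np.percentile(t,[1,99])],'z',np.median(q[:,2]),len(q))
    q=W[(W[:,2]>.0675)&(W[:,2]<.074)]; print(' spine top',np.median(q,0).round(4),len(q))
    W,k=box(c,*b2)
    q=W[(W[:,2]>.065)&(W[:,2]<.1)&(k.min(1)>130)]
    zm=np.median(q[:,2]); q=q[abs(q[:,2]-zm)<.005]
    rr=cv2.minAreaRect((q[:,:2]*1000).astype(np.float32)); m,v,s=pca(q[:,:2]*1000)
    print(' rest z',zm,len(q),rr,m,v[0],np.degrees(np.arctan2(v[0][1],v[0][0])),s)
    q=W[(W[:,2]>.13)&(W[:,2]<.18)]
    rr=cv2.minAreaRect((q[:,:2]*1000).astype(np.float32)); m,v,s=pca(q*1000)
    print(' strip',len(q),rr,m,v[2],np.degrees(np.arctan2(v[2][1],v[2][0])),s,np.percentile(q[:,2],[95,99]))
E
python3 fit.py
```

```text
scene rib yaw -62.048126 [ 574.97314 -229.70326] ext [-48.7  39.6] [array([ 552.1, -186.6]), array([ 593.5, -264.7])] z 0.0610272537988063 184
 spine top [ 0.5516 -0.1931  0.0713] 40
 rest z 0.07603556133895595 298 ((503.1537170410156, 71.30901336669922), (30.856481552124023, 102.36697387695312), 33.483150482177734) [511.02443832  60.33043969] [ 0.54727486 -0.83695294] -56.819742923788276 [25.66040916  8.75833207]
 strip 246 ((474.0888366699219, 111.44941711425781), (44.76634979248047, 16.22345733642578), 37.4779167175293) [474.71475533 113.47706695 151.82765661] [ 0.56617384 -0.82413062  0.01599708] -55.511118838686556 [12.9824995  10.98703657  2.40711462] [0.16686441 0.16850422]
side rib yaw -61.045494 [ 568.8477 -226.7453] ext [-48.5  40.8] [array([ 545.4, -184.3]), array([ 588.6, -262.5])] z 0.059489274839479744 103
 spine top [ 0.5479 -0.1906  0.0696] 26
 rest z 0.07387899406287668 131 ((506.9605407714844, 68.43940734863281), (28.990713119506836, 91.34166717529297), 29.852304458618164) [521.45465724  42.54180441] [-0.51093338  0.85962031] 120.72602197820014 [23.38289626  9.35381248]
 strip 326 ((468.229736328125, 117.90242004394531), (42.13180160522461, 14.73291301727295), 33.35118103027344) [468.35579036 117.12167868 150.88721195] [-0.57806322  0.81551219  0.02797808] 125.33033216239038 [12.51997579 10.51755406  2.40844609] [0.16575639 0.16679283]
```

```bash
cat > to.py <<'E'
# usage: to.py x y z yaw(deg, of tool x) : shift in tool axes (cm) from the current pose, and twist
import sys
from h import *
from scipy.spatial.transform import Rotation as R
o=robot.get_obs(); r=R.from_quat(o['tool_rot']).as_matrix()
x,y,z,w=map(float,sys.argv[1:5])
yaw=np.degrees(np.arctan2(r[1,0],r[0,0]))
print('pos',o['position'].round(4),'yaw',round(yaw,2),'tilt',np.degrees(np.arccos(-r[2,2])).round(2),'shift cm',(r.T@(np.array([x,y,z])-o['position'])*100).round(2),'twist',round(-((w-yaw+180)%360-180),2),'F',o['ft_force'].round(1),'M',o['moment'].round(2),'grip',round(o['grip_width'],4),o['grip_force'],'t',o['time'])
E
python3 -m pendant '[{"jaw":1,"linear":[1.5,-0.7,0],"twist":-4},{"jaw":1,"linear":[3.3,-1.5,0],"twist":0},{"jaw":1,"linear":[3.3,-1.5,0],"twist":0},{"jaw":1,"linear":[3.3,-1.5,0],"twist":0},{"jaw":1,"linear":[3.3,-1.5,0],"twist":0},{"jaw":1,"linear":[3.3,-1.5,0],"twist":0},{"jaw":1,"linear":[3.3,-1.5,0],"twist":0},{"jaw":1,"linear":[3.3,-1.5,0],"twist":0},{"jaw":1,"linear":[3.3,-1.5,0],"twist":0},{"jaw":1,"linear":[3.3,-1.5,0],"twist":0},{"jaw":1,"linear":[3.3,-1.5,0],"twist":0},{"jaw":1,"linear":[1.5,-0.7,0],"twist":0}]'
python3 to.py .574 -.234 .2 118.4
```

```text
time: 1.1
position: [0.4766, -0.2915, 0.2047]
tool_rot: [0.979, 0.206, 0.0, -0.001]
ft_force: [-0.6, -0.4, 0.2]
grip_width: 0.0871
grip_force: 0.0
pos [ 0.4766 -0.2915  0.2047] yaw 23.75 tilt 0.12 shift cm [11.23 -1.34  0.49] twist -94.65 F [-0.6 -0.4  0.2] M [-0.    0.01 -0.01] grip 0.0871 0.0 t 1.1
```

```bash
python3 -m pendant '[{"jaw":1,"linear":[2,-0.3,0],"twist":0},{"jaw":1,"linear":[3.6,-0.4,0],"twist":0},{"jaw":1,"linear":[3.6,-0.4,0],"twist":0},{"jaw":1,"linear":[2,-0.2,0],"twist":0},{"jaw":0.8,"linear":[0,0,0.5],"twist":-6},{"jaw":0.8,"linear":[0,0,0],"twist":-7},{"jaw":0.8,"linear":[0,0,0],"twist":-7},{"jaw":0.8,"linear":[0,0,0],"twist":-7},{"jaw":0.8,"linear":[0,0,0],"twist":-7},{"jaw":0.8,"linear":[0,0,0],"twist":-7},{"jaw":0.8,"linear":[0,0,0],"twist":-7},{"jaw":0.8,"linear":[0,0,0],"twist":-7}]' >/dev/null
python3 -m pendant '[{"jaw":0.8,"linear":[0,0,0],"twist":-7},{"jaw":0.8,"linear":[0,0,0],"twist":-7},{"jaw":0.8,"linear":[0,0,0],"twist":-7},{"jaw":0.8,"linear":[0,0,0],"twist":-7},{"jaw":0.8,"linear":[0,0,0],"twist":-7},{"jaw":0.8,"linear":[0,0,0],"twist":-4.6},{"jaw":0.8,"linear":[0,0,0],"twist":0},{"jaw":0.8,"linear":[0,0,0],"twist":0}]'>/dev/null
python3 to.py .574 -.234 .2 118.4
python3 - <<'E'
from h import *
c=shot('wrist'); cv2.imwrite('pics/w1.png',c['color']); print(c['fov_y'],c['cx'],c['cy'],np.linalg.inv(c['view']).round(3).tolist())
E
```

```text
pos [ 0.5719 -0.2384  0.1996] yaw 118.05 tilt 0.05 shift cm [ 0.28  0.39 -0.04] twist -0.35 F [-0.3  0.2  0.3] M [-0.   -0.1   0.01] grip 0.0693 0.0 t 2.7667
65.70646984690485 325.5907591221939 242.27213580860982 [[0.882, 0.45, 0.137, 0.535], [0.471, -0.845, -0.255, -0.168], [0.001, 0.29, -0.957, 0.38], [0.0, 0.0, 0.0, 1.0]]
```

View pics/w1.png

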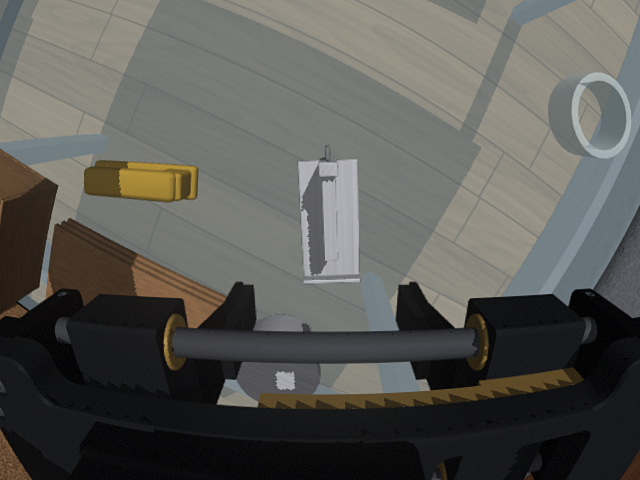

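The wrist view shows the shelf upright in the picture with its claws toward the top, at (328,152). The spine top is near (328,168), and the tray corners are at (299,160), (357,159), (305,283) and (359,283). The tin lies under the gripper's rear and the stapler is clear to the left.

```bash
cat >> h.py <<'E'
def wray(c,u,v,z):
    f=240/np.tan(np.radians(float(c['fov_y']))/2); a=np.array([u-c['cx'],v-c['cy']]); r=np.hypot(*a); t=r/f
    d=np.array([*(a/r*np.sin(t)),np.cos(t)]); M=np.linalg.inv(c['view']); d=M[:3,:3]@d; o=M[:3,3]
    return o+d*(z-o[2])/d[2]
E
python3 - <<'E'
from h import *
c=load('wrist')
P={k:wray(c,*k) for k in [(299,160,.005),(357,159,.005),(305,283,.018),(359,283,.018),(328,168,.07)]}
for k,v in P.items(): print(k,v.round(4))
p=list(P.values()); b=(p[0]+p[1])/2; f=(p[2]+p[3])/2; d=b-f
print('yaw',np.degrees(np.arctan2(d[1],d[0])),np.hypot(*d[:2]),'wid',np.linalg.norm(p[0]-p[1]),np.linalg.norm(p[2]-p[3]))
u=d[:2]/np.hypot(*d[:2]); print('grip from back',b[:2]-u*.052,'from front',f[:2]+u*.075,'from spine',p[4][:2]-u*.049)
g=c['color'][140:300,280:380]; g=cv2.resize(g,None,fx=5,fy=5,interpolation=cv2.INTER_CUBIC); cv2.imwrite('pics/w1c.png',g[:600])
E
```

```text
(299, 160, 0.005) [ 0.5239 -0.2042  0.005 ]
(357, 159, 0.005) [ 0.5749 -0.1759  0.005 ]
(305, 283, 0.018) [ 0.5882 -0.3143  0.018 ]
(359, 283, 0.018) [ 0.6387 -0.2875  0.018 ]
(328, 168, 0.07) [ 0.5502 -0.1926  0.07  ]
yaw 120.02736037354562 0.12804351075836973 wid 0.05827534911286779 0.05715885383148199
grip from back [ 0.57541844 -0.23506779] from front [ 0.57594062 -0.23597125] from spine [ 0.57476302 -0.235055  ]
```

```bash
python3 to.py .5752 -.2352 .043 119.5
```

```text
pos [ 0.5719 -0.2384  0.1997] yaw 118.06 tilt 0.04 shift cm [ 0.12  0.45 15.67] twist -1.44 F [ 0.1 -0.7 -0.3] M [ 0.07 -0.12  0.01] grip 0.07 0.0 t 2.8167
```

```bash
python3 -m pendant '[{"jaw":0.8,"linear":[0.12,0.45,1.5],"twist":-1.4},{"jaw":0.8,"linear":[0,0,3],"twist":0},{"jaw":0.8,"linear":[0,0,3],"twist":0},{"jaw":0.8,"linear":[0,0,3],"twist":0},{"jaw":0.8,"linear":[0,0,2.5],"twist":0},{"jaw":0.8,"linear":[0,0,1.6],"twist":0},{"jaw":0.8,"linear":[0,0,0.9],"twist":0},{"jaw":0.8,"linear":[0,0,0],"twist":0},{"jaw":0.8,"linear":[0,0,0],"twist":0}]' 15 >/dev/null
python3 to.py .5752 -.2352 .043 119.5
python3 -m pendant '[{"jaw":0.3,"linear":[0,0,0],"twist":0},{"jaw":0.2,"linear":[0,0,0],"twist":0},{"jaw":0.1,"linear":[0,0,0],"twist":0},{"jaw":0,"linear":[0,0,0],"twist":0},{"jaw":0,"linear":[0,0,0],"twist":0},{"jaw":0,"linear":[0,0,0],"twist":0},{"jaw":0,"linear":[0,0,0],"twist":0},{"jaw":0,"linear":[0,0,0],"twist":0}]' 40 >/dev/null
python3 to.py .5752 -.2352 .043 119.5
```

```text
pos [ 0.5757 -0.2355  0.0451] yaw 119.55 tilt 0.0 shift cm [ 0.05 -0.03  0.21] twist 0.05 F [ 0.2 -0.9 -0.6] M [ 0.02 -0.14  0.05] grip 0.0694 0.0 t 3.5667
pos [ 0.5755 -0.2354  0.0451] yaw 119.58 tilt 0.0 shift cm [ 0.03 -0.02  0.21] twist 0.08 F [ 0.7 -0.1 -0.3] M [ 0.02 -0.13  0.  ] grip 0.0241 0.0 t 4.2333
```

```bash
python3 -m pendant '[{"jaw":0,"linear":[0,0,0],"twist":0},{"jaw":0,"linear":[0,0,0],"twist":0},{"jaw":0,"linear":[0,0,0],"twist":0},{"jaw":0,"linear":[0,0,0],"twist":0},{"jaw":0,"linear":[0,0,0],"twist":0}]' 40 >/dev/null
python3 to.py .5752 -.2352 .043 119.5
python3 -m pendant '[{"jaw":0,"linear":[0,0,-0.5],"twist":0},{"jaw":0,"linear":[0,0,-2],"twist":0},{"jaw":0,"linear":[0,0,-3],"twist":0},{"jaw":0,"linear":[0,0,-3],"twist":0},{"jaw":0,"linear":[0,0,-3],"twist":0},{"jaw":0,"linear":[0,0,-1.5],"twist":0},{"jaw":0,"linear":[0,0,0],"twist":0},{"jaw":0,"linear":[0,0,0],"twist":0}]' >/dev/null
python3 to.py .5752 -.2352 .043 119.5
```

```text
pos [ 0.5755 -0.2353  0.045 ] yaw 119.58 tilt 0.01 shift cm [ 0.03 -0.02  0.2 ] twist 0.08 F [ 0.3  0.3 -0.2] M [-0.01 -0.12  0.03] grip 0.001 0.0 t 4.65
pos [ 0.5759 -0.2356  0.1762] yaw 119.58 tilt 0.14 shift cm [ 0.1  -0.06 13.32] twist 0.08 F [-0.9  0.4  0.2] M [-0.01 -0.1   0.04] grip 0.0001 0.0 t 5.3167
```

The fingers closed on nothing, so I'll look before going on.

```bash
python3 - <<'E'
from h import *
c=shot('wrist'); s=shot('scene')
a=cv2.resize(c['color'][100:340,230:430],None,fx=2.4,fy=2.4,interpolation=cv2.INTER_CUBIC)
b=cv2.resize(s['color'][210:320,190:290],None,fx=3,fy=3,interpolation=cv2.INTER_CUBIC)
im=np.zeros((576,790,3),np.uint8); im[:a.shape[0],:480]=a; im[:b.shape[0],485:785]=b; cv2.imwrite('pics/l2.png',im)
E
```

```text
(no output)
```

View pics/l2.png

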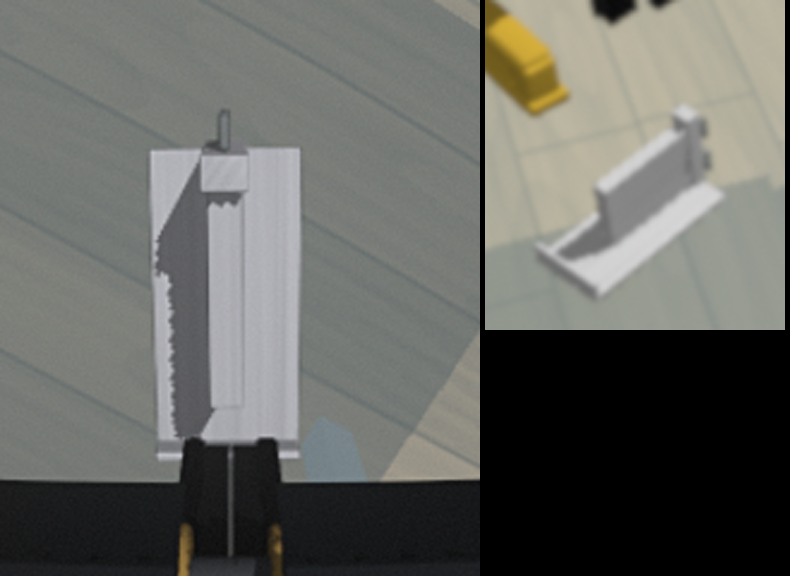

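The right half shows the shelf standing unmoved, with the closed fingertips at about (232,213) in the scene picture. In the wrist half, the fingertips are in line with the rib at crop (230,450), which is image (326,287). I'll project the reported TCP into both cameras to check it.

```bash
python3 - <<'E'
from h import *
o=robot.get_obs(); p=o['position']; print(p,o['time'])
def proj(c,P,fish=False):
    q=(c['view']@np.r_[P,1])[:3]; f=240/np.tan(np.radians(float(c['fov_y']))/2)
    if fish:
        r=np.hypot(*q[:2]); t=np.arctan2(r,q[2]); return q[:2]/r*t*f+[c['cx'],c['cy']]
    return q[:2]/q[2]*f+[c['cx'],c['cy']]
s=load('scene'); w=load('wrist')
for P in (p-[0,0,.017],p,p-[0,0,.131+.017]): print(proj(s,P),proj(w,P,True))
W=cloud(s); b=W[210:225,215:250].reshape(-1,3); k=s['color'][210:225,215:250].reshape(-1,3).max(1)<50
print(b[k][::8].round(3)); print(np.linalg.inv(w['view'])[:3,3])
# where the bracket's rib is now, wrist picture
for u,v,z in ((230+225/2.4,100+172/2.4,.07),(230+226/2.4,100+406/2.4,.06),(230+226/2.4,100+300/2.4,.06)): print(wray(w,u,v,z))
E
```

```text
[ 0.57447959 -0.23474953  0.17376567] 5.4167
[235.12149895 228.53164588] [323.48335602 271.91974595]
[234.11930826 221.89626455] [323.38739194 283.61666722]
[242.18844305 275.32101383] [323.9326061  219.03141549]
[[ 0.576 -0.245  0.207]
 [ 0.579 -0.23   0.206]
 [ 0.575 -0.245  0.204]
 [ 0.586 -0.232  0.209]
 [ 0.585 -0.241  0.208]
 [ 0.581 -0.226  0.201]
 [ 0.585 -0.234  0.204]
 [ 0.584 -0.236  0.201]
 [ 0.589 -0.239  0.201]]
[ 0.53621552 -0.16585936  0.35608545]
[ 0.5506938  -0.19288671  0.07      ]
[ 0.59231843 -0.2657054   0.06      ]
[ 0.57316838 -0.23190468  0.06      ]
```

```bash
python3 - <<'E'
from h import *
print(robot.nose_length,[a for a in dir(robot) if a[0]!='_'])
w=shot('wrist'); s=shot('scene'); o=robot.get_obs(); print(o['position'],o['ft_force'],o['moment'])
f=240/np.tan(np.radians(float(w['fov_y']))/2); M=np.linalg.inv(w['view'])
for u,v in ((320,290),(332,290),(315,287),(338,287),(312,300),(340,300),(315,320),(337,320)):
    d=w['depth'][v,u]; a=np.array([u-w['cx'],v-w['cy']]); r=np.hypot(*a); t=r/f
    P=M@np.r_[a/r*np.tan(t)*d,d,1]; print(u,v,w['color'][v,u],P[:3].round(4),(P[:3]-o['position']).round(4))
W=cloud(s); k=s['color'].max(2)<60
for v in range(205,226,2):
    r=[(u,W[v,u].round(3).tolist()) for u in range(218,250) if k[v,u] and abs(W[v,u,0]-.58)<.05]; print(v,len(r),r[::6])
E
```

```text
0.017 ['Unreachable', 'get_obs', 'hand_in', 'nose_length']
[ 0.57440373 -0.23469701  0.17317533] [ 0.46959304  0.73090135 -0.3487991 ] [-0.03364967 -0.12323176 -0.01196069]
320 290 [30 29 28] [ 0.5679 -0.2276  0.1977] [-0.0065  0.0071  0.0245]
332 290 [34 32 31] [ 0.5727 -0.225   0.1975] [-0.0017  0.0097  0.0243]
315 287 [30 29 29] [ 0.5656 -0.2284  0.1951] [-0.0088  0.0063  0.0219]
338 287 [31 30 29] [ 0.5745 -0.2226  0.1967] [0.0001 0.0121 0.0236]
312 300 [24 23 24] [ 0.5645 -0.2281  0.2109] [-0.0099  0.0066  0.0377]
340 300 [25 24 23] [ 0.5746 -0.2218  0.2119] [0.0002 0.0129 0.0388]
315 320 [18 17 18] [ 0.5667 -0.2287  0.2258] [-0.0077  0.006   0.0526]
337 320 [20 19 19] [ 0.5742 -0.2245  0.2257] [-0.0002  0.0102  0.0525]
205 13 [(226, [0.572, -0.245, 0.217]), (232, [0.588, -0.236, 0.226]), (238, [0.579, -0.223, 0.216])]
207 13 [(226, [0.577, -0.246, 0.215]), (232, [0.585, -0.236, 0.219]), (238, [0.58, -0.224, 0.212])]
209 13 [(226, [0.575, -0.246, 0.21]), (232, [0.587, -0.237, 0.216]), (238, [0.579, -0.225, 0.206])]
211 13 [(227, [0.575, -0.245, 0.205]), (233, [0.584, -0.235, 0.209]), (239, [0.578, -0.223, 0.2])]
213 12 [(227, [0.574, -0.246, 0.199]), (233, [0.586, -0.236, 0.206])]
215 7 [(229, [0.578, -0.243, 0.196]), (235, [0.585, -0.233, 0.199])]
217 0 []
219 0 []
221 0 []
223 0 []
225 0 []
```

The real fingertips sit about 20 mm above the reported TCP (wrist and scene depth agree), not 17 mm below it. The x and y readings are right. So I'll go about 37 mm lower than the nominal values, and check the tips with depth partway down.

```bash
cat > tip.py <<'E'
from h import *
w=shot('wrist'); o=robot.get_obs(); f=240/np.tan(np.radians(float(w['fov_y']))/2); M=np.linalg.inv(w['view'])
v,u=np.mgrid[:480,:640]; a=np.stack([u-w['cx'],v-w['cy']],-1); r=np.hypot(a[...,0],a[...,1])+1e-9
d=w['depth']; k=(np.tan(r/f)*d/r)[...,None]
P=np.concatenate([a*k,d[...,None],np.ones_like(k)],-1)@M.T; P=P[...,:3]
m=(w['color'].max(2)<60)&(d>0)&(d<.25)&(np.hypot(*(P[...,:2]-o['position'][:2]).transpose(2,0,1))<.06)
print('tip z percentiles',np.percentile(P[m][:,2],[0.5,2,5]).round(4),m.sum(),'pos',o['position'].round(4))
E
python3 tip.py
python3 to.py .5752 -.2352 .04 119.5
python3 -m pendant '[{"jaw":0.6,"linear":[0,0,0],"twist":0},{"jaw":0.6,"linear":[0,0,0],"twist":0},{"jaw":0.6,"linear":[0,0,1],"twist":0},{"jaw":0.6,"linear":[0,0,3],"twist":0},{"jaw":0.6,"linear":[0,0,3],"twist":0},{"jaw":0.6,"linear":[0,0,3],"twist":0},{"jaw":0.6,"linear":[0,0,2],"twist":0},{"jaw":0.6,"linear":[0,0,1],"twist":0},{"jaw":0.6,"linear":[0,0,0],"twist":0},{"jaw":0.6,"linear":[0,0,0],"twist":0}]' 
python3 to.py .5752 -.2352 .003 119.5
python3 tip.py
```

```text
tip z percentiles [0.2009 0.2231 0.2685] 60269 pos [ 0.5745 -0.2348  0.1733]
pos [ 0.5745 -0.2348  0.1733] yaw 119.58 tilt 0.2 shift cm [-0.11  0.06 13.33] twist 0.08 F [ 0.9 -0.4 -0.1] M [-0.03 -0.11  0.  ] grip 0.0006 0.0 t 5.5667
time: 6.4
position: [0.5756, -0.2354, 0.0447]
tool_rot: [0.503, 0.864, 0.0, -0.0]
ft_force: [-0.1, -0.5, 0.7]
grip_width: 0.0508
grip_force: 0.0
pos [ 0.5756 -0.2354  0.0447] yaw 119.58 tilt 0.03 shift cm [ 0.03 -0.02  4.17] twist 0.08 F [-0.1 -0.5  0.7] M [ 0.05 -0.12 -0.02] grip 0.0508 0.0 t 6.4
tip z percentiles [0.0682 0.0824 0.105 ] 59048 pos [ 0.5763 -0.2359  0.0458]
```

```bash
python3 -m pendant '[{"jaw":0.6,"linear":[0,0,0.7],"twist":0},{"jaw":0.6,"linear":[0,0,1],"twist":0},{"jaw":0.6,"linear":[0,0,1],"twist":0},{"jaw":0.6,"linear":[0,0,0.6],"twist":0},{"jaw":0.6,"linear":[0,0,0.3],"twist":0},{"jaw":0.6,"linear":[0,0,0],"twist":0}]' >/dev/null
python3 to.py .5752 -.2352 .005 119.5; python3 tip.py
python3 -m pendant '[{"jaw":0,"linear":[0,0,0],"twist":0},{"jaw":0,"linear":[0,0,0],"twist":0},{"jaw":0,"linear":[0,0,0],"twist":0},{"jaw":0,"linear":[0,0,0],"twist":0},{"jaw":0,"linear":[0,0,0],"twist":0},{"jaw":0,"linear":[0,0,0],"twist":0},{"jaw":0,"linear":[0,0,0],"twist":0},{"jaw":0,"linear":[0,0,0],"twist":0},{"jaw":0,"linear":[0,0,0],"twist":0},{"jaw":0,"linear":[0,0,0],"twist":0}]' 45
python3 to.py .5752 -.2352 .005 119.5
```

```text
pos [ 0.5748 -0.2349  0.0078] yaw 119.58 tilt 0.13 shift cm [-0.05  0.02  0.28] twist 0.08 F [ 0.1 -0.4  0.6] M [ 0.04 -0.11  0.01] grip 0.0522 0.0 t 6.95
tip z percentiles [0.0316 0.0454 0.0682] 59104 pos [ 0.5752 -0.2352  0.0084]
time: 7.83
position: [0.5752, -0.2355, 0.0092]
tool_rot: [0.503, 0.864, -0.0, -0.0]
ft_force: [-2.4, -0.6, 2.9]
grip_width: 0.0116
grip_force: 45.0
pos [ 0.5752 -0.2355  0.0092] yaw 119.6 tilt 0.03 shift cm [0.02 0.01 0.42] twist 0.1 F [-2.4 -0.6  2.9] M [-0.07  0.08  0.06] grip 0.0116 44.99819006770849 t 7.8333
```

The shelf is gripped (11.6 mm, 45 N). Reported z is underside + 0.009. Now I'll lift it and carry it to stand off in front of the upright.

```bash
python3 -m pendant '[{"jaw":0,"linear":[0,0,-0.5],"twist":0},{"jaw":0,"linear":[0,0,-1.5],"twist":0},{"jaw":0,"linear":[0,0,-2],"twist":0},{"jaw":0,"linear":[0,0,-2.5],"twist":0},{"jaw":0,"linear":[0,0,-2.5],"twist":0},{"jaw":0,"linear":[0,0,-2],"twist":0},{"jaw":0,"linear":[0,0,-1],"twist":0},{"jaw":0,"linear":[0,0,0],"twist":0},{"jaw":0,"linear":[0,0,0],"twist":0}]'
python3 to.py .539 .0175 .13 123.7
```

```text
time: 8.58
position: [0.5753, -0.2351, 0.1287]
tool_rot: [0.503, 0.864, 0.0, -0.0]
ft_force: [0.2, 0.7, -4.0]
grip_width: 0.0117
grip_force: 45.0
pos [ 0.5753 -0.2351  0.1287] yaw 119.58 tilt 0.02 shift cm [23.75  9.31 -0.12] twist -4.12 F [ 0.2  0.7 -4. ] M [ 0.05 -0.07  0.01] grip 0.0117 44.99812248162925 t 8.5833
```

```bash
python3 -m pendant '[{"jaw":0,"linear":[0.8,0.3,0],"twist":0},{"jaw":0,"linear":[1.8,0.7,0],"twist":0},{"jaw":0,"linear":[2.5,1,0],"twist":0},{"jaw":0,"linear":[2.7,1.05,0],"twist":0},{"jaw":0,"linear":[2.7,1.05,0],"twist":0},{"jaw":0,"linear":[2.7,1.05,0],"twist":0},{"jaw":0,"linear":[2.7,1.05,0],"twist":0},{"jaw":0,"linear":[2.7,1.05,0],"twist":0},{"jaw":0,"linear":[2.4,1,0],"twist":0},{"jaw":0,"linear":[1.8,0.7,0],"twist":0},{"jaw":0,"linear":[0.9,0.4,0],"twist":-2},{"jaw":0,"linear":[0,0,0],"twist":-2.1}]'>/dev/null
python3 -m pendant '[{"jaw":0,"linear":[0,0,0],"twist":0},{"jaw":0,"linear":[0,0,0],"twist":0}]' >/dev/null
python3 to.py .539 .0175 .13 123.7
python3 - <<'E'
from h import *
c=shot('wrist'); shot('scene'); shot('side'); cv2.imwrite('pics/w3.png',cv2.resize(c['color'][60:360,160:480],None,fx=2,fy=2,interpolation=cv2.INTER_CUBIC))
E
```

```text
pos [0.5392 0.0174 0.1285] yaw 123.72 tilt 0.07 shift cm [ 0.02 -0.01 -0.15] twist 0.02 F [ 0.2 -0.4 -3.3] M [-0.04 -0.14 -0.01] grip 0.0118 44.99807523563504 t 9.75
```

View pics/w3.png

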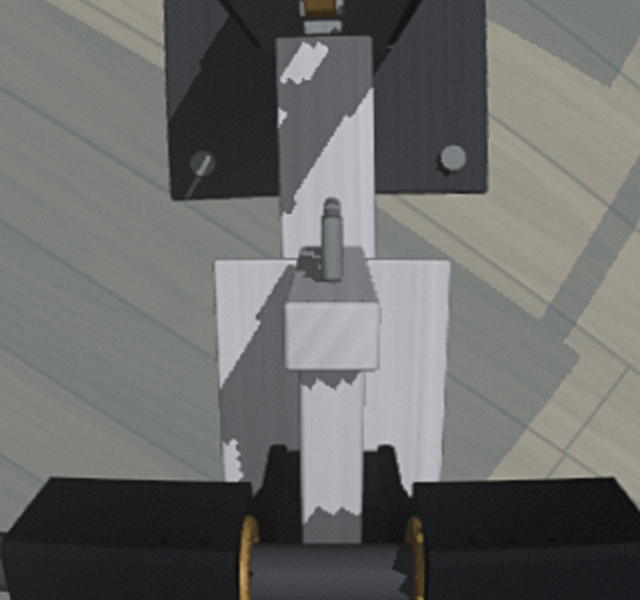

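The wrist crop shows the rest's far edge running from (276,38) to (372,36), and its sides down to (283,250) and (376,258). The foot's front corners are at (171,198) and (487,192). The upper claw tip is at (332,200) and the spine top spans (285,303) to (378,368).

```bash
python3 - <<'E'
from h import *
c=load('wrist'); o=robot.get_obs(); T=o['position']
w=lambda x,y,z: wray(c,160+x/2,60+y/2,z)
a=np.radians(123.7)
def rep(n,P,a=a):
    d=P[:2]-T[:2]; print(n,P.round(4),'in tool-yaw frame x %.1f y %.1f mm'%(1000*(d@[np.cos(a),np.sin(a)]),1000*(d@[-np.sin(a),np.cos(a)])))
Z=.0755
L0,R0,L1,R1=w(276,38,Z),w(372,36,Z),w(283,250,Z),w(376,258,Z)
for n,P in zip(['restL far','restR far','restL near','restR near'],[L0,R0,L1,R1]): rep(n,P)
for A,B in ((L1,L0),(R1,R0)): print('yaw',np.degrees(np.arctan2(*(B-A)[1::-1])))
F=[w(171,198,.008),w(487,192,.008)]; [rep('foot',p) for p in F]; d=F[1]-F[0]; print('foot yaw',np.degrees(np.arctan2(d[1],d[0]))+90, np.linalg.norm(d))
rep('claw tip',w(332,200,.171)); rep('claw base',w(332,278,.16)); rep('spineTop',w(331.5,336,.19)); rep('spine nearmid',w(332,368,.19))
E
sed -i "s/'scene',(235,315,200,280),(150,240,330,420)/'scene',(235,315,200,280),(150,240,330,420)/" fit.py; python3 fit.py | grep -v spine
```

```text
restL far [0.4621 0.103  0.0755] in tool-yaw frame x 115.0 y 16.6 mm
restR far [0.4863 0.1198 0.0755] in tool-yaw frame x 115.6 y -12.9 mm
restL near [0.5008 0.0482 0.0755] in tool-yaw frame x 48.0 y 14.8 mm
restR near [0.5266 0.0623 0.0755] in tool-yaw frame x 45.4 y -14.6 mm
yaw 125.21632777782213
yaw 125.0709697124806
foot [0.452 0.031 0.008] in tool-yaw frame x 60.7 y 65.0 mm
foot [0.5578 0.1045 0.008 ] in tool-yaw frame x 63.2 y -63.9 mm
foot yaw 124.7995702453969 0.12886235213472266
claw tip [0.5009 0.0756 0.171 ] in tool-yaw frame x 70.7 y -0.5 mm
claw base [0.5102 0.0618 0.16  ] in tool-yaw frame x 54.1 y -0.5 mm
spineTop [0.5125 0.0581 0.19  ] in tool-yaw frame x 49.7 y -0.4 mm
spine nearmid [0.5156 0.0535 0.19  ] in tool-yaw frame x 44.2 y -0.5 mmTraceback (most recent call last):
  File "fit.py", line 14, in <module>
    r=cv2.fitLine((q[:,:2]*1000).astype(np.float32),cv2.DIST_HUBER,0,.01,.01).ravel()
      ~~~~~~~~~~~^^^^^^^^^^^^^^^^^^^^^^^^^^^^^^^^^^^^^^^^^^^^^^^^^^^^^^^^^^^^
cv2.error: OpenCV(4.12.0) /io/opencv/modules/imgproc/src/linefit.cpp:50: error: (-215:Assertion failed) count > 0 in function 'fitLine2D_wods'
```

The upright's yaw is about 125.0°. The face is 115 mm ahead of the TCP and the lateral offset is about 0 after a −1.3° twist. I'll turn, advance 25 mm and descend close above the rest.

```bash
python3 -m pendant '[{"jaw":0,"linear":[0.8,0,0],"twist":-1.3},{"jaw":0,"linear":[1,0,0.5],"twist":0},{"jaw":0,"linear":[0.7,0,1],"twist":0},{"jaw":0,"linear":[0,0,1],"twist":0},{"jaw":0,"linear":[0,0,0.8],"twist":0},{"jaw":0,"linear":[0,0,0.4],"twist":0},{"jaw":0,"linear":[0,0,0],"twist":0},{"jaw":0,"linear":[0,0,0],"twist":0},{"jaw":0,"linear":[0,0,0],"twist":0}]'>/dev/null
python3 to.py .5 .1 .084 125
for i in 1 2; do python3 -m pendant '[{"jaw":0,"linear":[0,0,0.1],"twist":0},{"jaw":0,"linear":[0,0,0],"twist":0}]' | egrep 'posi|ft_f'; done
```

```text
pos [0.5262 0.0372 0.0922] yaw 124.96 tilt 0.05 shift cm [6.65 1.45 0.82] twist -0.04 F [-0.4 -0.3 -3.2] M [-0.03 -0.16  0.04] grip 0.0117 44.99819948337972 t 10.65
position: [0.526, 0.0374, 0.0913]
ft_force: [0.2, -0.3, -3.2]
position: [0.5257, 0.0374, 0.0901]
ft_force: [0.8, -0.3, -2.8]
```

```bash
for i in 1 2 3 4; do python3 -m pendant '[{"jaw":0,"linear":[0,0,0.1],"twist":0},{"jaw":0,"linear":[0,0,0],"twist":0}]' | egrep 'posi|ft_f'; done
```

```text
position: [0.5256, 0.0375, 0.089]
ft_force: [0.3, 1.2, -4.0]
position: [0.5256, 0.0375, 0.0879]
ft_force: [-0.2, -0.4, -3.2]
position: [0.5255, 0.0375, 0.0869]
ft_force: [-1.0, -0.5, -3.4]
position: [0.5255, 0.0375, 0.0859]
ft_force: [-0.3, 0.3, -3.1]
```

```bash
for i in 1 2 3 ; do python3 -m pendant '[{"jaw":0,"linear":[0,0,0.1],"twist":0},{"jaw":0,"linear":[0,0,0],"twist":0}]' | egrep 'posi|ft_f'; done; python3 to.py .5 .1 .084 125
```

```text
position: [0.5256, 0.0375, 0.0849]
ft_force: [0.0, -1.2, -3.4]
position: [0.5256, 0.0375, 0.0839]
ft_force: [-0.0, -0.2, -3.5]
position: [0.5258, 0.0374, 0.0832]
ft_force: [0.2, -0.1, -1.0]
pos [0.5258 0.0374 0.0832] yaw 124.98 tilt 0.01 shift cm [ 6.6   1.48 -0.08] twist -0.02 F [ 0.2 -0.1 -1. ] M [ 0.03 -0.08  0.07] grip 0.0116 44.99863436445594 t 12.15
```

```bash
for i in 1 2 ; do python3 -m pendant '[{"jaw":0,"linear":[0,0,0.05],"twist":0},{"jaw":0,"linear":[0,0,0],"twist":0}]' | egrep 'posi|ft_f'; done; python3 to.py .5 .1 .084 125
```

```text
position: [0.5258, 0.0374, 0.0829]
ft_force: [-0.8, -0.5, 0.5]
position: [0.5258, 0.0374, 0.0823]
ft_force: [-0.5, -0.2, 1.2]
pos [0.5258 0.0374 0.0823] yaw 124.99 tilt 0.03 shift cm [ 6.61  1.47 -0.17] twist -0.01 F [-0.5 -0.2  1.2] M [0.   0.06 0.03] grip 0.0118 44.99955888837576 t 12.4833
```

Contact was at reported z ≈ 0.0836 (underside at Z+4), so Z ≈ 0.0706. I'll raise to 0.0891 (Z+9.5) and advance in small steps.

```bash
python3 -m pendant '[{"jaw":0,"linear":[0,0,-0.35],"twist":0},{"jaw":0,"linear":[0,0,-0.35],"twist":0},{"jaw":0,"linear":[0.4,0,0],"twist":0},{"jaw":0,"linear":[0.6,0,0],"twist":0},{"jaw":0,"linear":[0.6,0,0],"twist":0},{"jaw":0,"linear":[0.4,0,0],"twist":0},{"jaw":0,"linear":[0,0,0],"twist":0},{"jaw":0,"linear":[0,0,0],"twist":0}]' >/dev/null
python3 to.py .5054 .0665 .0891 125
python3 - <<'E'
from h import *
c=shot('wrist'); cv2.imwrite('pics/w4.png',cv2.resize(c['color'][20:220,240:420],None,fx=3,fy=3,interpolation=cv2.INTER_CUBIC))
E
```

```text
pos [0.5137 0.0543 0.0889] yaw 125.04 tilt 0.03 shift cm [ 1.47  0.02 -0.02] twist 0.04 F [ 0.6  1.  -2.8] M [-0.04 -0.18  0.02] grip 0.0117 44.99819280579686 t 13.15
```

View pics/w4.png

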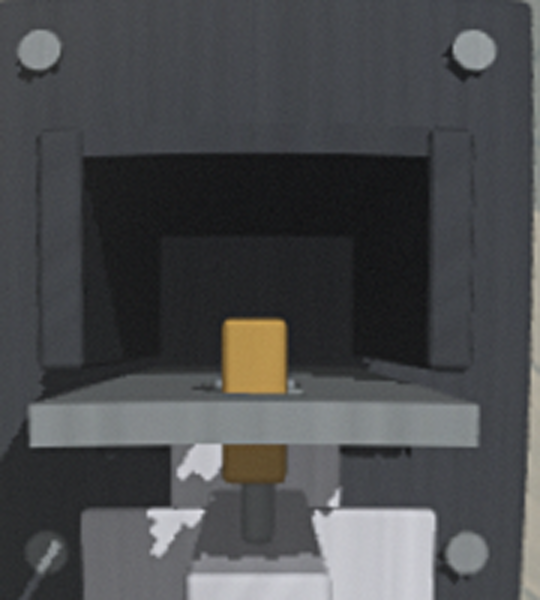

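The crop shows the claw (258) and spine (259) lined up with the brass catch (254), under 0.5 mm off. The strip's edge is square to the picture. Now I'll advance.

```bash
for i in 1 2 3 ; do python3 -m pendant '[{"jaw":0,"linear":[0.15,0,0],"twist":0},{"jaw":0,"linear":[0.15,0,0],"twist":0},{"jaw":0,"linear":[0,0,0],"twist":0}]' | egrep 'posi|ft_f'; done; python3 to.py .5054 .0665 .0891 125
```

```text
position: [0.5122, 0.0564, 0.089]
ft_force: [-0.0, -0.2, -2.8]
position: [0.5104, 0.059, 0.089]
ft_force: [0.3, -0.4, -3.4]
position: [0.5086, 0.0615, 0.089]
ft_force: [0.4, -0.4, -2.7]
pos [0.5086 0.0615 0.089 ] yaw 124.99 tilt 0.03 shift cm [ 0.6   0.02 -0.01] twist -0.01 F [ 0.4 -0.4 -2.7] M [ 0.02 -0.17 -0.  ] grip 0.0118 44.99814162030816 t 13.95
```

```bash
for i in 1 2 3 ; do python3 -m pendant '[{"jaw":0,"linear":[0.1,0,0],"twist":0},{"jaw":0,"linear":[0.05,0,0],"twist":0},{"jaw":0,"linear":[0,0,0],"twist":0}]' | egrep 'posi|ft_f'; done; python3 to.py .5054 .0665 .0891 125
```

```text
position: [0.5082, 0.0625, 0.0891]
ft_force: [-0.7, -0.9, -3.5]
position: [0.5074, 0.0637, 0.0891]
ft_force: [0.2, -0.5, -3.3]
position: [0.5065, 0.065, 0.0891]
ft_force: [-0.1, -1.0, -3.4]
pos [0.5065 0.065  0.0891] yaw 124.99 tilt 0.01 shift cm [ 0.19 -0.   -0.  ] twist -0.01 F [-0.1 -1.  -3.4] M [-0.12 -0.26 -0.01] grip 0.0115 44.99842889606953 t 14.7
```

```bash
for i in 1 2 3 4; do python3 -m pendant '[{"jaw":0,"linear":[0.07,0,0],"twist":0},{"jaw":0,"linear":[0,0,0],"twist":0}]' | egrep 'posi|ft_f'; done; python3 to.py .5054 .0665 .0891 125
```

```text
position: [0.5061, 0.0656, 0.0891]
ft_force: [0.6, -1.3, -3.6]
position: [0.5057, 0.0661, 0.0891]
ft_force: [0.7, -1.2, -3.4]
position: [0.5052, 0.0667, 0.0891]
ft_force: [1.3, 0.1, -3.8]
position: [0.5049, 0.0672, 0.0891]
ft_force: [1.3, -1.3, -3.4]
pos [0.5049 0.0672 0.0891] yaw 124.98 tilt 0.01 shift cm [-0.09 -0.   -0.  ] twist -0.02 F [ 1.3 -1.3 -3.4] M [-0.14 -0.29  0.  ] grip 0.0112 44.99836150556803 t 15.3667
```

```bash
for i in 1 2 3 ; do python3 -m pendant '[{"jaw":0,"linear":[0.07,0,0],"twist":0},{"jaw":0,"linear":[0,0,0],"twist":0}]' | egrep 'posi|ft_f'; done; python3 to.py .5054 .0665 .0891 125
```

```text
position: [0.505, 0.0673, 0.0891]
ft_force: [1.3, -3.0, -4.3]
position: [0.5051, 0.0673, 0.0892]
ft_force: [2.1, -5.4, -5.3]
position: [0.5052, 0.0674, 0.0892]
ft_force: [3.4, -7.3, -5.4]
pos [0.5052 0.0674 0.0892] yaw 125.07 tilt 0.23 shift cm [-0.08 -0.03  0.01] twist 0.07 F [ 3.4 -7.3 -5.4] M [-1.1  -0.56  0.03] grip 0.0116 44.99985421076417 t 15.8667
```

Face contact at about 8 N. I'll ease back slightly and then press down.

```bash
python3 -m pendant '[{"jaw":0,"linear":[-0.13,0,0],"twist":0},{"jaw":0,"linear":[0,0,0],"twist":0}]' | egrep 'posi|ft_f'; for i in 1 2 3; do python3 -m pendant '[{"jaw":0,"linear":[0,0,0.1],"twist":0},{"jaw":0,"linear":[0,0,0.1],"twist":0},{"jaw":0,"linear":[0,0,0],"twist":0}]' | egrep 'posi|ft_f'; done; python3 to.py .5054 .0665 .0796 125
```

```text
position: [0.5049, 0.0673, 0.0891]
ft_force: [2.1, -4.1, -4.2]
position: [0.5054, 0.0676, 0.0874]
ft_force: [2.2, -4.6, -1.4]
position: [0.5055, 0.0677, 0.0854]
ft_force: [3.7, -4.4, -1.2]
position: [0.5056, 0.0678, 0.0834]
ft_force: [3.3, -4.3, -1.3]
pos [0.5056 0.0678 0.0834] yaw 124.98 tilt 0.15 shift cm [-0.09 -0.09  0.38] twist -0.02 F [ 3.3 -4.3 -1.3] M [-0.64 -0.62 -0.03] grip 0.0115 44.99843697063625 t 16.7833
```

```bash
python3 -m pendant '[{"jaw":0,"linear":[-0.04,0,0],"twist":0},{"jaw":0,"linear":[0,0,0.05],"twist":0}]' | egrep 'posi|ft_f'; for i in 1 2 3; do python3 -m pendant '[{"jaw":0,"linear":[0,0,0.1],"twist":0},{"jaw":0,"linear":[0,0,0],"twist":0}]' | egrep 'posi|ft_f'; done; python3 to.py .5054 .0665 .0796 125
```

```text
position: [0.5056, 0.0677, 0.083]
ft_force: [2.6, -3.0, 3.5]
position: [0.5055, 0.0677, 0.0821]
ft_force: [2.6, -2.2, 2.7]
position: [0.5056, 0.0677, 0.081]
ft_force: [2.9, -2.0, 4.7]
position: [0.5056, 0.0677, 0.0801]
ft_force: [3.8, -1.3, 4.4]
pos [0.5056 0.0677 0.0801] yaw 124.97 tilt 0.13 shift cm [-0.09 -0.08  0.05] twist -0.03 F [ 3.8 -1.3  4.4] M [-0.28 -0.55 -0.07] grip 0.0118 45.002003610134125 t 17.45
```

```bash
for i in 1 2 ; do python3 -m pendant '[{"jaw":0,"linear":[0,0,0.08],"twist":0},{"jaw":0,"linear":[0,0,0],"twist":0}]' | egrep 'posi|ft_f'; done; python3 to.py .5054 .0665 .0796 125
python3 - <<'E'
from h import *
s=shot('scene'); d=shot('side'); c=shot('wrist')
a=cv2.resize(d['color'][240:330,290:370],(533,600),interpolation=cv2.INTER_CUBIC)
b=cv2.resize(c['color'][100:230,300:358],(267,600),interpolation=cv2.INTER_CUBIC); cv2.imwrite('pics/m5.png',np.hstack([a,b]))
E
```

```text
position: [0.5056, 0.0677, 0.0793]
ft_force: [3.1, -2.5, 4.3]
position: [0.5056, 0.0677, 0.0786]
ft_force: [3.2, -1.7, 5.9]
pos [0.5056 0.0677 0.0786] yaw 124.97 tilt 0.13 shift cm [-0.09 -0.08 -0.1 ] twist -0.03 F [ 3.2 -1.7  5.9] M [-0.27 -0.54 -0.07] grip 0.0117 45.0025340449065 t 17.7833
```

View pics/m5.png

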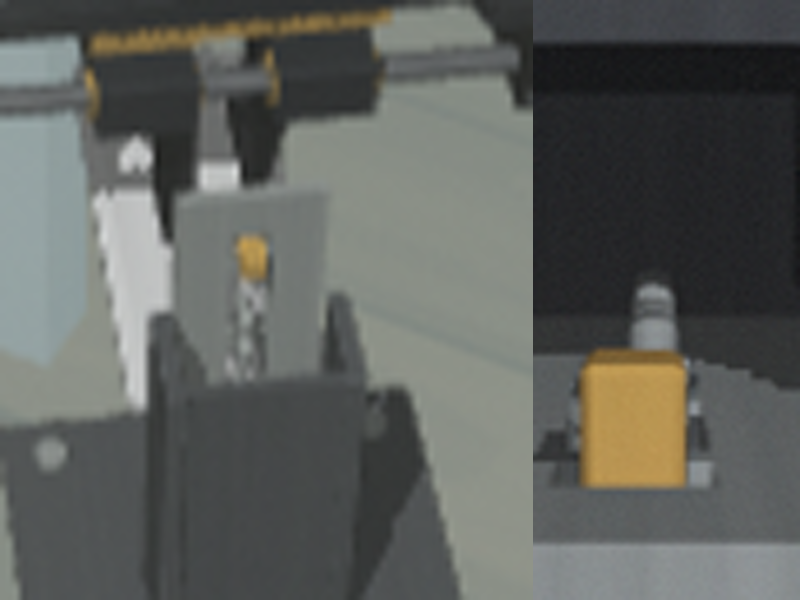

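The side view (left) shows the catch above the claws in the slot. In the wrist view (right) the brass still stands well out behind the strip, so it's probably not snapped yet. I'll press on while tracking the brass patch numerically.

```bash
cat > brass.py <<'E'
from h import *
c=cams.camera('wrist'); b=c['color'][80:260,280:380].astype(int)
m=(b[...,2]-b[...,0]>45); v,u=np.where(m); o=robot.get_obs()
if len(v): print('brass n',len(v),'rows',v.min()+80,v.max()+80,'cols',u.min()+280,u.max()+280,end=' ')
print('pos',o['position'].round(4),'F',o['ft_force'].round(1))
E
python3 brass.py; for i in 1 2 3; do python3 -m pendant '[{"jaw":0,"linear":[0,0,0.06],"twist":0},{"jaw":0,"linear":[0,0,0],"twist":0}]' >/dev/null; python3 brass.py; done
```

```text
brass n 700 rows 176 235 cols 310 332 pos [0.5056 0.0677 0.0786] F [ 3.6 -1.9  6.4]
brass n 709 rows 176 235 cols 310 332 pos [0.5056 0.0677 0.0781] F [ 2.9 -1.8  7.3]
brass n 698 rows 177 235 cols 310 332 pos [0.5056 0.0677 0.0776] F [ 2.8 -2.1  7.7]
brass n 712 rows 177 236 cols 310 332 pos [0.5056 0.0677 0.0771] F [ 3.  -2.3  9. ]
```

```bash
python3 - <<'E'
from h import *
c=shot('wrist'); o=robot.get_obs(); T=o['position']
c4={k:v.copy() for k,v in c.items()}; M=np.linalg.inv(c['view']); M[:3,3]+=np.array([.5137,.0543,.0889])-T; c4['view']=np.linalg.inv(M)
U=np.array([.4737,.1123]); a=np.radians(125); ux=np.array([np.cos(a),np.sin(a)])
Z=.0706
for n,cc,l in (('free',c4,[(325,126,Z+.079),(325,181,Z+.070),(325,181,Z+.079)]),('now',c,[(321,177,Z+.079),(321,235.5,Z+.070),(321,235.5,Z+.079)])):
    print(n,[round(1000*float((wray(cc,*k)[:2]-U)@ux),1) for k in l])
# strip top rear/front edge reference: rows from picture
col=c['color'][:,300:345].astype(int)
cv2.imwrite('pics/w6.png',cv2.resize(c['color'][160:280,285:365],None,fx=5,fy=5,interpolation=cv2.INTER_CUBIC))
E
```

```text
Traceback (most recent call last):
AttributeError: 'float' object has no attribute 'copy'
```

```bash
python3 - <<'E'
from h import *
c=load('wrist'); c=shot('wrist'); o=robot.get_obs(); T=o['position']
c4=dict(c); M=np.linalg.inv(c['view']); M[:3,3]+=np.array([.5137,.0543,.0889])-T; c4['view']=np.linalg.inv(M)
U=np.array([.4737,.1123]); a=np.radians(125); ux=np.array([np.cos(a),np.sin(a)])
Z=.0706
for n,cc,l in (('free',c4,[(325,126,Z+.079),(325,181,Z+.070),(325,181,Z+.079)]),('now',c,[(321,177,Z+.079),(321,235.5,Z+.070),(321,235.5,Z+.079)])):
    print(n,[round(1000*float((wray(cc,*k)[:2]-U)@ux),1) for k in l])
print(c['color'][165:260:3,321].tolist())
f=cv2.resize(c['color'][160:280,285:365],None,fx=5,fy=5,interpolation=cv2.INTER_CUBIC); cv2.imwrite('pics/w6.png',f)
E
```

```text
free [11.6, -7.3, -6.1]
now [12.2, -8.0, -5.4]
[[52, 50, 50], [54, 53, 52], [89, 88, 86], [92, 91, 87], [54, 97, 124], [84, 156, 193], [79, 147, 184], [80, 148, 183], [81, 148, 185], [81, 148, 185], [82, 149, 186], [80, 146, 184], [82, 148, 186], [83, 151, 189], [94, 94, 90], [94, 94, 91], [96, 94, 92], [95, 94, 91], [141, 140, 136], [142, 141, 135], [142, 140, 135], [142, 140, 135], [142, 140, 135], [65, 91, 104], [60, 78, 90], [110, 107, 106], [108, 104, 103], [109, 107, 106], [113, 108, 108], [114, 109, 110], [114, 110, 108], [114, 111, 110]]
```

The catch's rear end is at 12.2 mm, against 11.6 mm when free. Pushed in, it would be at 17 mm or more, so it has sprung out. I'll ease up to let the spine settle under the catch.

```bash
for i in 1 2 3 4; do python3 -m pendant '[{"jaw":0,"linear":[0,0,-0.07],"twist":0},{"jaw":0,"linear":[0,0,0],"twist":0}]' >/dev/null; python3 brass.py; done
```

```text
brass n 697 rows 177 235 cols 310 332 pos [0.5056 0.0677 0.0776] F [ 3.7 -1.5  7.8]
brass n 703 rows 176 235 cols 310 332 pos [0.5056 0.0677 0.0782] F [ 3.1 -1.5  5.9]
brass n 696 rows 176 234 cols 310 332 pos [0.5056 0.0677 0.0788] F [ 3.8 -1.9  5.8]
brass n 671 rows 176 234 cols 310 332 pos [0.5055 0.0677 0.0792] F [ 4.8 -1.4  5.2]
```

```bash
for i in 1 2 3 4; do python3 -m pendant '[{"jaw":0,"linear":[0,0,-0.05],"twist":0},{"jaw":0,"linear":[0,0,0],"twist":0}]' >/dev/null; python3 brass.py; done
```

```text
brass n 681 rows 176 234 cols 311 333 pos [0.5054 0.0676 0.0793] F [ 5.5 -2.5  1.2]
brass n 687 rows 176 234 cols 311 333 pos [0.5053 0.0676 0.0794] F [ 4.8 -0.7 -0.9]
brass n 692 rows 176 233 cols 311 333 pos [0.5053 0.0675 0.0795] F [ 7.  -1.9 -4.4]
brass n 675 rows 176 233 cols 311 333 pos [0.5052 0.0675 0.0796] F [ 7.2 -1.5 -8.2]
```

Upward motion is blocked at Z, so the shelf is locked. I'll relieve the load, release and retreat upward.

```bash
python3 -m pendant '[{"jaw":0,"linear":[0,0,0.08],"twist":0},{"jaw":0,"linear":[0,0,0.03],"twist":0},{"jaw":0,"linear":[0,0,0],"twist":0}]' 10 | egrep 'posi|ft_f|grip'
python3 -m pendant '[{"jaw":0.1,"linear":[0,0,0],"twist":0},{"jaw":0.3,"linear":[0,0,0],"twist":0},{"jaw":0.45,"linear":[0,0,0],"twist":0},{"jaw":0.45,"linear":[0,0,0],"twist":0},{"jaw":0.45,"linear":[0,0,0],"twist":0},{"jaw":0.45,"linear":[0,0,0],"twist":0},{"jaw":0.45,"linear":[0,0,0],"twist":0},{"jaw":0.45,"linear":[0,0,0],"twist":0},{"jaw":0.45,"linear":[0,0,0],"twist":0}]' | egrep 'posi|ft_f|grip'; python3 brass.py
```

```text
position: [0.5051, 0.0675, 0.0794]
ft_force: [5.4, -2.1, -1.7]
grip_width: 0.0119
grip_force: 10.0
position: [0.5044, 0.0676, 0.0798]
ft_force: [-0.3, -0.4, 0.0]
grip_width: 0.0392
grip_force: 0.0
brass n 666 rows 177 235 cols 314 335 pos [0.5044 0.0676 0.0799] F [-0.2 -0.7  0.3]
```

```bash
python3 -m pendant '[{"jaw":0.45,"linear":[0,0,-0.5],"twist":0},{"jaw":0.45,"linear":[0,0,-1],"twist":0},{"jaw":0.45,"linear":[0,0,-1.5],"twist":0},{"jaw":0.45,"linear":[0,0,-2.5],"twist":0},{"jaw":0.45,"linear":[-1,0,-3],"twist":0},{"jaw":0.45,"linear":[-2,0,-3],"twist":0},{"jaw":0.45,"linear":[-2,0,-2],"twist":0},{"jaw":0.45,"linear":[-1,0,-1],"twist":0},{"jaw":0.45,"linear":[0,0,0],"twist":0},{"jaw":0.45,"linear":[0,0,0],"twist":0}]' | egrep 'posi|ft_f|grip'
python3 - <<'E'
from h import *
s=shot('scene'); d=shot('side'); c=shot('wrist')
a=cv2.resize(d['color'][240:330,290:370],(355,400),interpolation=cv2.INTER_CUBIC)
b=cv2.resize(c['color'][90:330,205:445],(400,400),interpolation=cv2.INTER_CUBIC); cv2.imwrite('pics/f.png',np.hstack([a,b]))
E
```

```text
position: [0.539, 0.0182, 0.2258]
ft_force: [-0.5, 0.3, -0.6]
grip_width: 0.039
grip_force: 0.0
```

View pics/f.png

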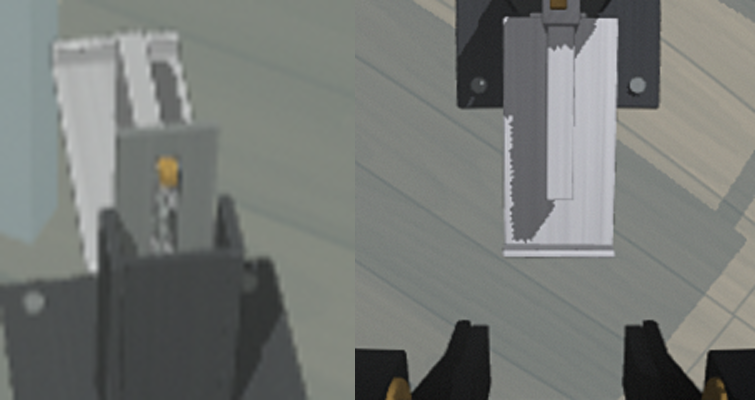

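The shelf hangs square to the strip and against it. The catch at (558,5) stands out over the spine, and the fingers are clear. Handing in.

```bash
python3 -c "
from rig import robot
print(robot.hand_in())"
```

```text
the job is handed in; nothing more can be done
None
```

I hooked the shelf into the upright, pressed it down until the brass catch sprang out, released it and handed the job in; the pictures show it locked and square to the strip, and the hand-in gave no verdict.

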